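# Line up the seasonings by height

## Task

Stand the four seasoning containers upright on the row of cork coasters, one in the middle of each, in order of height: the shortest on the coaster next to the kitchen timer and each next one taller, so that the tallest ends up next to the measuring cup. Leave the timer and the measuring cup where they are, and do not knock any container over.

Things in the scene. Friction and masses are not known exactly. Their poses are not given: they have to be found in the camera images.
- shaker: shaker, the shortest: clear glass body with a grey domed metal cap, 44 mm across low down, 37 mm where it is gripped 58 mm up, 34 mm at the cap, 90 mm tall; about 0.1 kg. Loose, stands on the table. Origin: centre of its underside; z up along its axis
- herb_jar: herb jar, second shortest: round jar with a pale whitish cap and a white label with green leaves, 47 mm across, 98 mm tall (cap from 77 mm up); about 0.11 kg. Loose, stands on the table. Origin: centre of its underside; z up along its axis
- spice_jar: spice jar, second tallest: round jar with a wide red cap, 45 mm across, 106 mm tall (cap from 85 mm up); about 0.11 kg. Loose, stands on the table. Origin: centre of its underside; z up along its axis
- sauce_bottle: sauce bottle, by far the tallest: round dark bottle with a red cap, 204 mm tall, 57 mm across up to about 100 mm, tapering above to 38 mm at 178 mm; about 0.3 kg. Too tall for the hand to reach round its body from above: grip it near the cap, 170 to 190 mm above its base. Loose, stands on the table. Origin: centre of its underside; z up along its axis
- coaster_1: fixed round cork coaster, 78 mm across, 4 mm thick, on the wooden board; its top is 16 mm above the table. Origin: centre of its underside (12 mm above the table); z up, its y axis along the row towards coaster_1. The end of the row at the robot's left (+y). The four coasters are 95 mm apart centre to centre
- coaster_2: fixed round cork coaster, 78 mm across, 4 mm thick, on the wooden board; its top is 16 mm above the table. Origin: centre of its underside (12 mm above the table); z up, its y axis along the row towards coaster_1. Second from the robot's left
- coaster_3: fixed round cork coaster, 78 mm across, 4 mm thick, on the wooden board; its top is 16 mm above the table. Origin: centre of its underside (12 mm above the table); z up, its y axis along the row towards coaster_1. Third from the robot's left
- coaster_4: fixed round cork coaster, 78 mm across, 4 mm thick, on the wooden board; its top is 16 mm above the table. Origin: centre of its underside (12 mm above the table); z up, its y axis along the row towards coaster_1. The end of the row at the robot's right (-y)
- timer: round white kitchen timer with a red knob, 72 mm across, 47 mm tall, standing on the table just beyond one end of the row (left or right, it changes), about 0.1 m from the nearest coaster's centre; marks where the shortest goes. Origin: centre of its underside
- cup: stainless measuring cup with a side handle, 78 x 111 mm, 79 mm tall, standing on the table just beyond the other end of the row. Origin: centre of its underside
There are look-alikes about, which are no part of the job. What is shaped like the herb_jar but blue, orange or purple is not meant.

How it is judged (in metres and radians):
At the end, for the whole second after the job is handed in: Counted from the timer's end of the row, the coasters carry shaker, herb jar, spice jar, sauce bottle: each stands on its coaster, upright within 0.15 rad, centred within 15 mm, released and at rest (((horizontal distance between timer and coaster_1 below 0.15 m and horizontal distance between shaker and coaster_1 below 0.015 m and z of shaker in the frame of coaster_1 between 0 and 0.01 m and horizontal distance between herb_jar and coaster_2 below 0.015 m and z of herb_jar in the frame of coaster_2 between 0 and 0.01 m and horizontal distance between spice_jar and coaster_3 below 0.015 m and z of spice_jar in the frame of coaster_3 between 0 and 0.01 m and horizontal distance between sauce_bottle and coaster_4 below 0.015 m and z of sauce_bottle in the frame of coaster_4 between 0 and 0.01 m) or (horizontal distance between timer and coaster_4 below 0.15 m and horizontal distance between shaker and coaster_4 below 0.015 m and z of shaker in the frame of coaster_4 between 0 and 0.01 m and horizontal distance between herb_jar and coaster_3 below 0.015 m and z of herb_jar in the frame of coaster_3 between 0 and 0.01 m and horizontal distance between spice_jar and coaster_2 below 0.015 m and z of spice_jar in the frame of coaster_2 between 0 and 0.01 m and horizontal distance between sauce_bottle and coaster_1 below 0.015 m and z of sauce_bottle in the frame of coaster_1 between 0 and 0.01 m)) and angle between each of shaker, herb_jar, spice_jar, sauce_bottle's own z axis and vertical below 0.15 rad and linear speed of each of shaker, herb_jar, spice_jar, sauce_bottle below 0.02 m/s); the robot touches nothing.
It fails at once if the timer or the measuring cup is moved by more than 30 mm (distance of any of timer, cup from where it was at the start of the episode above 0.03 m).
It fails at once if a container is knocked over (leans by more than 0.7 rad) (angle between any of shaker, herb_jar, spice_jar, sauce_bottle's own z axis and vertical above 0.7 rad).
It also fails if it takes over 104 s, if anything falls off the work surface, if the arm or the gripper's body presses on something with over 40 N, if the wrist force passes 120 N, or if a joint passes its speed limit or range.

## Robot

A 7-joint arm with a two-finger parallel gripper is mounted at the origin on a cart in front of the work surface, level with it; the furniture and walls round the work are solid. World frame = base frame: x ahead of the robot, y to its left, z up, the work surface at z = 0. Lengths are in mm, angles in rad, forces in N, time in s.
With the tool pointing down it reaches from about 400 to 875 mm from the base axis. Payload 4.4 kg.
Tool frame: the origin (TCP) lies midway between the tips of the shut fingers; the grasp point (between the pads) lies ctrl.grip_depth behind it (ctrl.grip_depth is the distance from the TCP to the grasp point, in mm); z points along the fingers, y is the line along which they close (so a half turn about z gives the same grasp; the last joint's range is limited). The gripper opens to 85 mm and grips with 20 to 120 N. Pads are 22 mm wide; open, the fingers measure 114 mm over their backs; the gripper's body (76 mm by 85 mm) begins 54 mm behind the grasp point. The pads swing forward as they close: fully open they stand 13 mm farther back than shut.
Start: joints at [1.079, 0.628, 0.038, 1.517, -0.027, 0.996, -0.02], TCP at [268.511, -591.963, 204.113] pointing down, gripper open.
Joint ranges: [-3.06, 3.06], [-0.37, 2.12], [-1.25, 1.32], [0.18, 2.47], [-1.1, 4.24], [0.23, 1.98], [-2.94, 2.94]. Speed limits (rad/s): [2.57, 2.57, 3.14, 3.14, 3.14, 3.14, 3.14].

## Interface

Orientations are given as [roll, pitch, yaw] about the fixed x, y, z axes, in that order (R = Rz(yaw) Ry(pitch) Rx(roll)).
In Python, from cell import ctrl gives the robot as it stands.
- The arm moves only by the tool carry_out, never from a script. Its argument "deltas" is one flat list of numbers, 7 for each row, row after row: the turn, a rotation vector about the tool's x, y, z in degrees, then the shift along the tool's x, y, z in m, then the closure, from -1 (fully open) to 1 (shut). In form: [wx, wy, wz, dx, dy, dz, claw, wx, wy, wz, dx, dy, dz, claw, ...]. A call has 1 to 12 rows; each row shifts and turns the commanded pose from where the row before left it, along the tool's axes as they then stand; what a row does not reach is not made up. A row lasts 1/8 s, in which the tool goes at most 62.5 mm and 10.7 degrees, less where a joint would pass 70% of its speed; a pose out of reach is approached as far as the arm can. A call with a gripper value outside its range is refused whole. The fingers move at their own pace and stop on an object; the grip force is fixed at half the most. Time passes only in rows, so rows that do not move let the fingers close. It gives the time, the measured TCP pose, the force, the opening and the grip force at its end, in the units of the state.
- ctrl.read_state(): the state, without advancing time (a new reading comes with each control period).
- ctrl.get_image(name): name is "scene" or "top" or "wrist"; returns the picture (420x560x3 uint8, red, green, blue); there is no depth.
- ctrl.calibration(name): a dict with "mtx" (3x3 intrinsics, pixels), "R" (3x3) and "t" (3): a world point X has camera coordinates R X + t. Camera axes: x right, y down, z forward; pixel columns grow to the right and rows downward; lengths in mm; the calibration is good to about 2 mm. The wrist camera is an equidistant fisheye: a pixel r from the principal point sees the ray r / f radians off the axis. A picture is of the moment at which its call begins: read the wrist's pose just before it. calibration takes no time and is no camera call; for the wrist camera it gives the pose at the moment of the call.
- ctrl.finish_job(): hands the job in; it is judged then, once.
The state is a dict: "clock": time; "qpos": joint angles; "qd": joint speeds; "tau": joint torques, N m; "eef_pos": TCP position; "tool_rot": TCP orientation; "force": force on the tool from outside, world axes, zero at the start; "torque": the same for the moment, N m; "width": finger opening in mm; "gripper_force": force on a finger pad.
Only numpy, scipy, OpenCV 4.12 (cv2) and the standard library are available. Lean on these libraries where they do the work, as an engineer would, in place of code of your own. Each camera call takes 0.05 s, during which the arm holds its last target. There are 200 camera calls.

## Working session

There is one attempt and no reset: what is moved stays moved. The work goes in short steps, Python scripts to look and compute and a tool call to move; the robot and the scene stay as the last step left them, time stands still between calls to the robot, and variables do not carry over. Pictures are saved under pics/ and viewed, at most 14 in all, crops included, and the job is handed in when it is done.

Besides the shell and the picture viewer there is one more tool, called after ">>>" by a JSON object that holds its "api" and its "payload", one argument or row to a line. carry_out: Moves the arm, as the interface text tells. Its arguments: {"type":"object","properties":{"deltas":{"type":"array"}},"required":["deltas"]}

```bash
mkdir -p pics; ls
python3 - <<'E'
from cell import ctrl
import cv2
s=ctrl.read_state();print({k:s[k] for k in('clock','eef_pos','tool_rot','width','force')},ctrl.grip_depth)
for n in("scene","top"):
    cv2.imwrite(f"pics/{n}0.png",ctrl.get_image(n)[...,::-1]);c=ctrl.calibration(n);print(n,c)
E
```

```text
pics
{'clock': 0.0, 'eef_pos': array([ 268.23540429, -591.33523957,  203.18291581]), 'tool_rot': array([-3.13968727e+00,  8.35693749e-06,  4.25778966e-01]), 'width': 85.51934640974379, 'force': array([-0.25103345, -1.03494412, -0.26312588])} 18.700000000000003
scene {'mtx': array([[469.04118794,   0.        , 282.38976018],
       [  0.        , 469.04118794, 211.42245305],
       [  0.        ,   0.        ,   1.        ]]), 'R': array([[-0.87421711, -0.4855282 ,  0.00260859],
       [-0.32588681,  0.58277547, -0.74442632],
       [ 0.35991975, -0.65164033, -0.66769952]]), 't': array([ 455.78396982,  178.45189942, 1081.67762605])}
top {'mtx': array([[431.68057932,   0.        , 276.70981418],
       [  0.        , 431.68057932, 213.69143057],
       [  0.        ,   0.        ,   1.        ]]), 'R': array([[-3.07994099e-03, -9.99994855e-01, -8.96941044e-04],
       [-9.91491744e-01,  3.17047218e-03, -1.30130969e-01],
       [ 1.30133143e-01,  4.88513935e-04, -9.91496408e-01]]), 't': array([  57.98628455,  504.55425991, 1016.78334225])}
```

View pics/scene0.png

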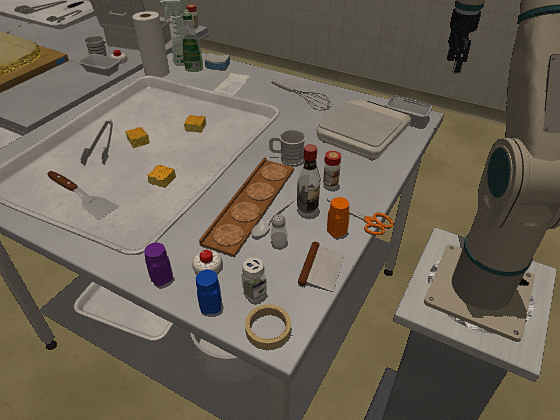

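View pics/top0.png

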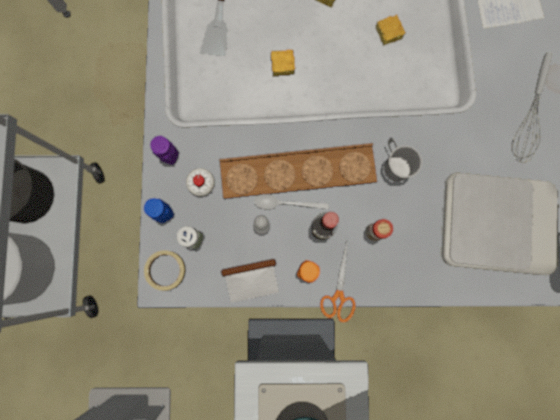

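The top view shows the timer at (200,182), at the +y end of the row, and the cup at (400,165). So the order is shaker→coaster 1, herb→2, spice→3, sauce→4. Candidates in the top view:
- **Shaker:** (261,224), grey cap.
- **Herb jar:** (189,237), whitish cap. The blue (157,210), purple (164,150) and orange (309,271) jars are look-alikes.
- **Spice jar:** (381,229), short with a red cap.
- **Sauce bottle:** (326,225), tall and dark.

I'll confirm these in an enlarged crop.

```bash
cat > h.py <<'E'
import numpy as np,cv2
from cell import ctrl
def ray(n,px):
    c=ctrl.calibration(n);R=np.array(c['R']);t=np.array(c['t'])
    d=R.T@np.linalg.solve(c['mtx'],[px[0],px[1],1.]);return -R.T@t,d
def onz(n,px,z):
    o,d=ray(n,px);return o+d*(z-o[2])/d[2]
def proj(n,X):
    c=ctrl.calibration(n);p=c['mtx']@(np.array(c['R'])@np.array(X,float)+c['t']);return p[:2]/p[2]
E
python3 - <<'E'
import cv2,numpy as np
t=cv2.imread('pics/top0.png');s=cv2.imread('pics/scene0.png')
cv2.imwrite('pics/topc.png',cv2.resize(t[130:290,140:400],None,fx=3,fy=3,interpolation=2))
cv2.imwrite('pics/scenec.png',cv2.resize(s[120:320,190:390],None,fx=3,fy=3,interpolation=2))
E
```

```text
(no output)
```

View pics/topc.png

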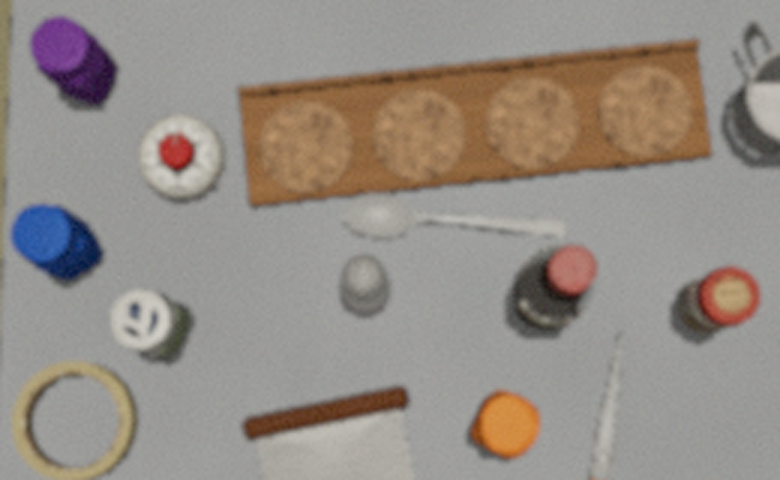

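View pics/scenec.png

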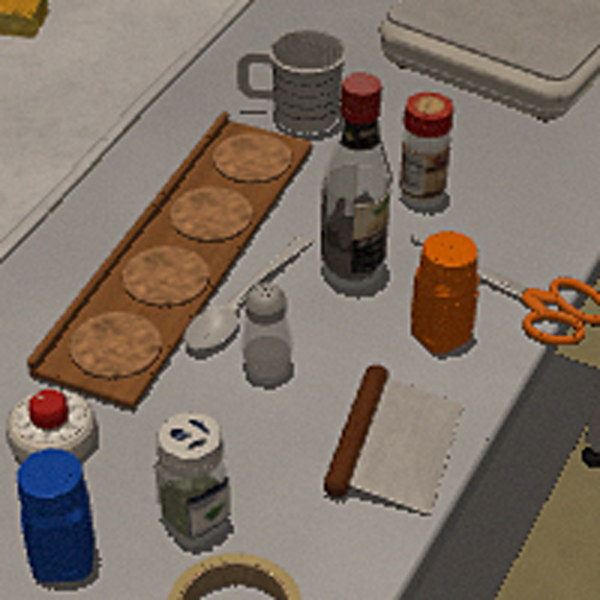

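The crop confirms all four: the herb jar has a whitish cap and green label, and none of the look-alikes is one of the four. I'll measure the cap tops and coasters in both views and compare.

Run:
```python
from h import *
T=lambda u,v:(140+u/3-.33,130+v/3-.33); S=lambda u,v:(190+u/3-.33,120+v/3-.33)
P={'herb':(T(141,320),S(190,437),98),'shaker':(T(364,270),S(267,296),84),'sauce':(T(571,268),S(362,84),204),'spice':(T(730,295),S(429,106),106),
'c1':(T(305,146),S(115,344),16),'c2':(T(419,136),S(165,275),16),'c3':(T(531,123),S(211,213),16),'c4':(T(645,111),S(252,158),16),'timer':(T(176,152),S(48,398),47)}
for k,(a,b,z) in P.items():
    A,B=ray('top',a),ray('scene',b)
    L=np.linalg.lstsq(np.c_[A[1],-B[1]],B[0]-A[0],rcond=None)[0]
    M=(A[0]+A[1]*L[0]+B[0]+B[1]*L[1])/2
    print(k,onz('top',a,z).round(1)[:2],onz('scene',b,z).round(1)[:2],'tri',M.round(1))
# refine colour blobs
t=cv2.imread('pics/top0.png');hsv=cv2.cvtColor(t,cv2.COLOR_BGR2HSV)
red=((hsv[...,0]<8)|(hsv[...,0]>172))&(hsv[...,1]>100)&(hsv[...,2]>90)
n,l,st,ce=cv2.connectedComponentsWithStats(red.astype(np.uint8))
for i in range(1,n):
    if st[i,4]>30:print(st[i],ce[i].round(1))
b=((hsv[...,0]>=5)&(hsv[...,0]<20)&(hsv[...,1]>90)).astype(np.uint8);b[:140]=0;b[205:]=0
c=max(cv2.findContours(b,0,2)[0],key=cv2.contourArea);r=cv2.minAreaRect(c);print(r)
```

```text
herb [445.1 260.5] [445.8 266.1] tri [446.8 262.1  93.1]
shaker [484.2  92.7] [478.   97.1] tri [483.1  92.1  78.1]
sauce [471.1 -51.8] [471.4 -49.7] tri [471.7 -51.7 202.6]
spice [ 461.9 -182.8] [ 462.5 -179.3] tri [ 463.  -183.1  103.4]
c1 [596.3 144.5] [597.1 147.8] tri [597.9 145.2  13. ]
c2 [604.5  49.5] [607.2  53.4] tri [607.   50.3  13.2]
c3 [615.3 -44. ] [616.4 -41.3] tri [616.8 -43.8  13.8]
c4 [ 625.2 -139.4] [ 625.2 -134. ] tri [ 627.5 -139.9   11. ]
timer [585.1 246.1] [589.6 248.3] tri [587.4 247.4  46.5]
[193 175  11  12 100] [198.2 180.3]
[322 213  16  15 132] [329.4 220.5]
[373 219  20  20 159] [381.6 229. ]
((297.65618896484375, 170.48355102539062), (38.99508285522461, 153.83428955078125), 83.9909896850586)
```

>>> {"api": "carry_out", "payload": {
  "deltas": [0,0,-10,0,0,-0.01,-1,0,0,-10,0,0,-0.01,-1,0,0,-10,0,0,-0.01,-1,0,0,-10,0,0,-0.01,-1,0,0,-10,0,0,-0.01,-1,0,0,-10,0,0,0,-1,0,0,-5.6,0,0,0,-1,0,0,0,0,0,0,-1]
}}

```text
clock: 1.1
eef_pos: [268.2, -591.8, 253.6]
tool_rot: [-3.141, -0.001, 1.569]
force: [-0.2, 0.2, 0.2]
width: 85.4
gripper_force: 0.0
```

>>> {"api": "carry_out", "payload": {
  "deltas": [0,0,0,0.041,0.0194,0,-1,0,0,0,0.041,0.0194,0,-1,0,0,0,0.041,0.0194,0,-1,0,0,0,0.041,0.0194,0,-1,0,0,0,0.041,0.0194,0,-1,0,0,0,0.041,0.0194,0,-1,0,0,0,0.041,0.0194,0,-1,0,0,0,0.041,0.0194,0,-1,0,0,0,0.041,0.0194,0,-1,0,0,0,0.041,0.0194,0,-1,0,0,0,0,0,0,-1,0,0,0,0,0,0,-1]
}}

```text
clock: 2.6
eef_pos: [462.2, -182.5, 254.0]
tool_rot: [-3.141, 0.001, 1.569]
force: [-0.5, -0.6, -0.1]
width: 85.1
gripper_force: 0.0
```

Run:
```python
from h import *
c=ctrl.calibration('wrist');cv2.imwrite('pics/w1.png',ctrl.get_image('wrist')[...,::-1]);print(c,ctrl.read_state()['eef_pos'])
```

```text
{'mtx': array([[325.1922621 ,   0.        , 285.10294832],
       [  0.        , 325.1922621 , 208.70445864],
       [  0.        ,   0.        ,   1.        ]]), 'R': array([[ 0.99999545, -0.0026969 , -0.00135026],
       [-0.00210313, -0.94441909,  0.32873721],
       [-0.00216178, -0.32873287, -0.94442047]]), 't': array([-461.62260374, -230.29224677,  368.752394  ])} [ 461.92429356 -183.12106573  253.93973592]
```

View pics/w1.png

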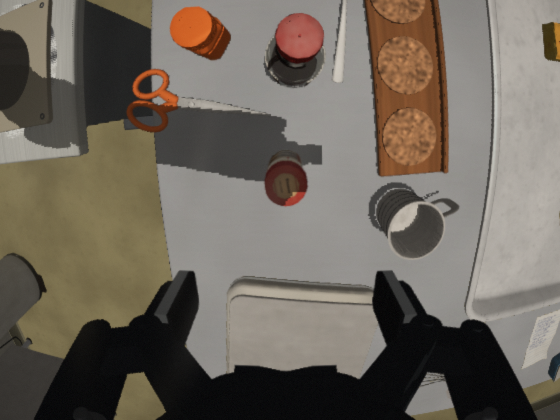

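The wrist view shows the spice cap at (286,184), the sauce cap at (300,37), and coasters 4 and 3 at (410,137) and (405,66). I'll turn these into positions as a third measurement.

```bash
cat >> h.py <<'E'
def wz(px,z,c=None):
    c=c or ctrl.calibration('wrist');m=c['mtx'];p=np.array([px[0]-m[0,2],px[1]-m[1,2]]);r=np.linalg.norm(p);th=r/m[0,0]
    d=np.array(c['R']).T@np.r_[p/r*np.sin(th),np.cos(th)];o=-np.array(c['R']).T@c['t'];return o+d*(z-o[2])/d[2]
E
python3 - <<'E'
from h import *
for k,p,z in(('spice',(286,184),106),('sauce',(300,37),204),('c4',(410,137),16),('c3',(405.5,66),16)):print(k,wz(p,z).round(1))
E
```

```text
spice [ 461.9 -182.2  106. ]
sauce [471.4 -55.2 204. ]
c4 [ 624.9 -140.9   16. ]
c3 [614.8 -47.9  16. ]
```

>>> {"api": "carry_out", "payload": {
  "deltas": [0,0,0,0,0,0.03,-1,0,0,0,0,0,0.03,-1,0,0,0,0,0,0.03,-1,0,0,0,0,0,0.025,-1,0,0,0,0,0,0.025,-1,0,0,0,0,0,0.02,-1,0,0,0,0,0,0.02,-1,0,0,0,0,0,0.015,-1,0,0,0,0,0,0.01,-1,0,0,0,0,0,0,-1]
}}

```text
clock: 3.9
eef_pos: [462.1, -182.2, 48.7]
tool_rot: [-3.141, -0.0, 1.57]
force: [0.4, 0.4, -0.3]
width: 85.3
gripper_force: 0.0
```

>>> {"api": "carry_out", "payload": {
  "deltas": [0,0,0,0,0,0,0,0,0,0,0,0,0,0.3,0,0,0,0,0,0,0.6,0,0,0,0,0,0,1,0,0,0,0,0,0,1,0,0,0,0,0,0,1,0,0,0,0,0,0,1]
}}

```text
clock: 4.78
eef_pos: [463.0, -182.2, 50.0]
tool_rot: [3.14, 0.001, 1.571]
force: [-1.1, 0.3, 4.9]
width: 42.7
gripper_force: 60.2
```

>>> {"api": "carry_out", "payload": {
  "deltas": [0,0,0,0,0,-0.02,1,0,0,0,0,0,-0.026,1,0,0,0,0,0,-0.026,1,0,0,0,0,0,-0.026,1,0,0,0,0,0,-0.026,1,0,0,0,0,0,-0.026,1,0,0,0,0,0.0255,0,1,0,0,0,0,0.0255,0,1,0,0,0,0,0.0255,0,1,0,0,0,0,0.0255,0,1,0,0,0,0,0.0255,0,1,0,0,0,0,0.0255,0,1]
}}

```text
clock: 6.28
eef_pos: [615.9, -182.0, 199.0]
tool_rot: [-3.141, -0.0, 1.571]
force: [0.9, -0.5, 0.2]
width: 43.2
gripper_force: 61.1
```

>>> {"api": "carry_out", "payload": {
  "deltas": [0,0,0,0.0228,0,0,1,0,0,0,0.0228,0,0,1,0,0,0,0.0228,0,0,1,0,0,0,0.0228,0,0,1,0,0,0,0.0228,0,0,1,0,0,0,0.0228,0,0,1,0,0,0,0,0,0,1,0,0,0,0,0,0,1]
}}

```text
clock: 7.28
eef_pos: [615.6, -46.3, 199.0]
tool_rot: [-3.141, 0.001, 1.57]
force: [0.1, 0.1, -1.8]
width: 43.1
gripper_force: 61.3
```

>>> {"api": "carry_out", "payload": {
  "deltas": [0,0,0,0,0,0.02,1,0,0,0,0,0,0.025,1,0,0,0,0,0,0.025,1,0,0,0,0,0,0.025,1,0,0,0,0,0,0.02,1,0,0,0,0,0,0.01,1,0,0,0,0,0,0.005,1,0,0,0,0,0,0.002,1,0,0,0,0,0,0.001,1,0,0,0,0,0,0,1]
}}

```text
clock: 8.52
eef_pos: [615.9, -45.2, 66.6]
tool_rot: [3.141, 0.0, 1.571]
force: [0.1, -0.3, -1.4]
width: 42.8
gripper_force: 61.3
```

>>> {"api": "carry_out", "payload": {
  "deltas": [0,0,0,0,0,0.001,1,0,0,0,0,0,0,1,0,0,0,0,0,0,0,0,0,0,0,0,0,-0.5,0,0,0,0,0,0,-1,0,0,0,0,0,0,-1,0,0,0,0,0,0,-1]
}}

```text
clock: 9.4
eef_pos: [615.5, -45.2, 65.0]
tool_rot: [-3.141, -0.0, 1.571]
force: [0.1, -0.7, -0.4]
width: 85.2
gripper_force: 0.0
```

>>> {"api": "carry_out", "payload": {
  "deltas": [0,0,0,0,0,-0.01,-1,0,0,0,0,0,-0.02,-1,0,0,0,0,0,-0.03,-1,0,0,0,0,0,-0.03,-1,0,0,0,0,0,-0.03,-1,0,0,0,0,0,-0.03,-1,0,0,0,0,0,-0.03,-1,0,0,0,0,0,-0.03,-1,0,0,0,0,0,0,-1]
}}

```text
clock: 10.52
eef_pos: [617.2, -44.9, 278.5]
tool_rot: [3.135, 0.0, 1.571]
force: [-0.8, -0.2, 0.0]
width: 85.5
gripper_force: 0.0
```

Run:
```python
from h import *
c=ctrl.calibration('wrist');cv2.imwrite('pics/w2.png',ctrl.get_image('wrist')[...,::-1]);print(ctrl.read_state()['eef_pos'])
```

```text
[616.06628981 -45.11196462 276.64167722]
```

View pics/w2.png

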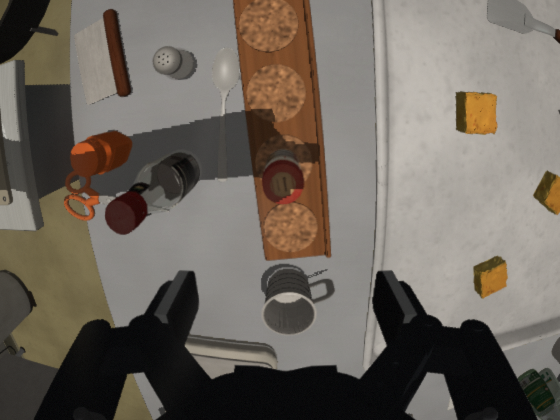

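The spice jar stands on coaster 3 with its cap at (283,181). Also visible are c4 (291,227), c2 (276,92), c1 (268,24) and the shaker cap (166,60).

Run:
```python
from h import *
for k,p,z in(('spice',(283,181),122),('c4',(291,227.5),16),('c2',(276,92.5),16),('c1',(268,24),16),('shaker',(167,60),86)):print(k,wz(p,z).round(1))
```

```text
spice [613.5 -42.7 122. ]
c4 [ 624.2 -138.2   16. ]
c2 [604.3  49.6  16. ]
c1 [594.1 142.3  16. ]
shaker [483.3  91.8  86. ]
```

>>> {"api": "carry_out", "payload": {
  "deltas": [0,0,0,0.0275,-0.0264,0,-1,0,0,0,0.0275,-0.0264,0,-1,0,0,0,0.0275,-0.0264,0,-1,0,0,0,0.0275,-0.0264,0,-1,0,0,0,0.0275,-0.0264,0,-1,0,0,0,0,0,0.03,-1,0,0,0,0,0,0.04,-1,0,0,0,0,0,0.04,-1,0,0,0,0,0,0.03,-1,0,0,0,0,0,0,-1]
}}

```text
clock: 11.82
eef_pos: [481.0, 91.7, 132.9]
tool_rot: [-3.135, 0.001, 1.571]
force: [-0.9, -0.6, 0.1]
width: 85.3
gripper_force: 0.0
```

Run:
```python
from h import *
c=ctrl.calibration('wrist');cv2.imwrite('pics/w3.png',ctrl.get_image('wrist')[...,::-1]);print(ctrl.read_state()['eef_pos'])
```

```text
[482.43532042  92.15790162 134.35315535]
```

View pics/w3.png

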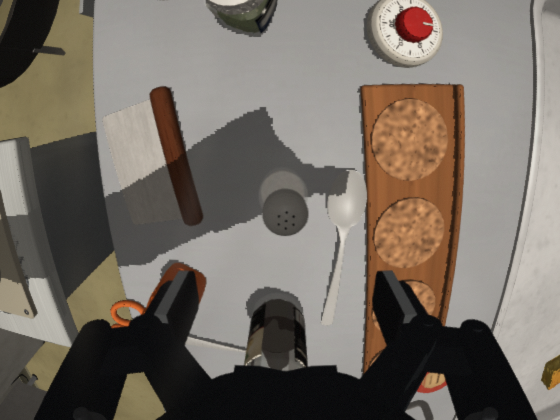

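The shaker cap is at (286,217), c1 at (409,139) and c2 at (409,232).

Run:
```python
from h import *
for k,p,z in(('c1',(409,139),16),('c2',(409,232.5),16),('shaker',(286.5,217),90),('shakerlow',(286,212),84)):print(k,wz(p,z).round(1))
```

```text
c1 [596.1 145.4  16. ]
c2 [606.7  51.5  16. ]
shaker [482.6  96.6  90. ]
shakerlow [482.2  98.2  84. ]
```

>>> {"api": "carry_out", "payload": {
  "deltas": [0,0,0,0,0,0.02,-1,0,0,0,0,0,0.03,-1,0,0,0,0,0,0.03,-1,0,0,0,0,0,0.015,-1,0,0,0,0,0,0,-1]
}}

```text
clock: 12.5
eef_pos: [483.7, 92.4, 40.2]
tool_rot: [-3.141, 0.0, 1.571]
force: [0.5, -0.3, 1.1]
width: 85.5
gripper_force: 0.0
```

>>> {"api": "carry_out", "payload": {
  "deltas": [0,0,0,0.002,0,0.002,-1,0,0,0,0,0,0,0,0,0,0,0,0,0,0.3,0,0,0,0,0,0,0.6,0,0,0,0,0,0,1,0,0,0,0,0,0,1,0,0,0,0,0,0,1,0,0,0,0,0,0,1]
}}

```text
clock: 13.5
eef_pos: [483.7, 94.4, 38.7]
tool_rot: [3.141, 0.0, 1.571]
force: [-0.6, 0.6, 4.8]
width: 30.7
gripper_force: 58.6
```

>>> {"api": "carry_out", "payload": {
  "deltas": [0,0,0,0,0,-0.02,1,0,0,0,0,0,-0.03,1,0,0,0,0,0,-0.03,1,0,0,0,0,0,-0.02,1,0,0,0,0.01,0.0225,0,1,0,0,0,0.01,0.0225,0,1,0,0,0,0.01,0.0225,0,1,0,0,0,0.01,0.0225,0,1,0,0,0,0.01,0.0225,0,1,0,0,0,0,0,0,1,0,0,0,0,0,0,1]
}}

```text
clock: 14.88
eef_pos: [594.7, 143.7, 137.7]
tool_rot: [-3.14, 0.001, 1.571]
force: [-1.3, 0.4, -1.3]
width: 31.4
gripper_force: 59.6
```

Run:
```python
from h import *
a=ctrl.get_image('wrist')[...,::-1];b=ctrl.get_image('scene')[...,::-1]
cv2.imwrite('pics/w4.png',np.hstack([cv2.resize(a[150:420,130:430],(400,360)),cv2.resize(b[180:300,190:323],(400,360))]));print(ctrl.read_state()['eef_pos'],ctrl.read_state()['width'])
```

```text
[594.94184315 143.58159397 138.00726948] 31.09205589455743
```

View pics/w4.png

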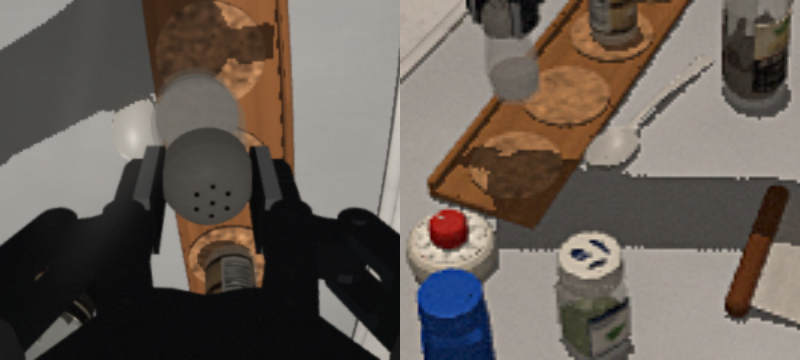

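The shaker is held upright above coaster 1, so I'll lower it.

>>> {"api": "carry_out", "payload": {
  "deltas": [0,0,0,0.001,0.001,0.02,1,0,0,0,0,0,0.02,1,0,0,0,0,0,0.02,1,0,0,0,0,0,0.012,1,0,0,0,0,0,0.006,1,0,0,0,0,0,0.003,1,0,0,0,0,0,0.001,1,0,0,0,0,0,0,1]
}}

```text
clock: 15.98
eef_pos: [597.4, 145.4, 56.5]
tool_rot: [3.141, -0.0, 1.571]
force: [-0.1, -0.0, -1.3]
width: 30.7
gripper_force: 59.6
```

>>> {"api": "carry_out", "payload": {
  "deltas": [0,0,0,0,0,0.001,1,0,0,0,0,0,0,1,0,0,0,0,0,0,0.3,0,0,0,0,0,0,0,0,0,0,0,0,0,-0.5,0,0,0,0,0,0,-1,0,0,0,0,0,0,-1,0,0,0,0,0,0,-1]
}}

```text
clock: 16.98
eef_pos: [597.0, 145.3, 55.1]
tool_rot: [-3.142, -0.0, 1.571]
force: [-0.5, 0.2, 0.1]
width: 85.4
gripper_force: 0.0
```

>>> {"api": "carry_out", "payload": {
  "deltas": [0,0,0,0,0,-0.01,-1,0,0,0,0,0,-0.02,-1,0,0,0,0,0,-0.03,-1,0,0,0,0,0,-0.03,-1,0,0,0,0,0,-0.03,-1,0,0,0,0,0,-0.03,-1,0,0,0,0,0,0,-1]
}}

```text
clock: 17.85
eef_pos: [598.8, 146.1, 208.4]
tool_rot: [3.136, -0.002, 1.571]
force: [0.3, 0.6, 0.1]
width: 85.3
gripper_force: 0.0
```

Run:
```python
from h import *
c=ctrl.calibration('wrist');cv2.imwrite('pics/w5.png',ctrl.get_image('wrist')[...,::-1]);print(ctrl.read_state()['eef_pos'])
```

```text
[597.72633944 145.58477014 206.68238966]
```

View pics/w5.png

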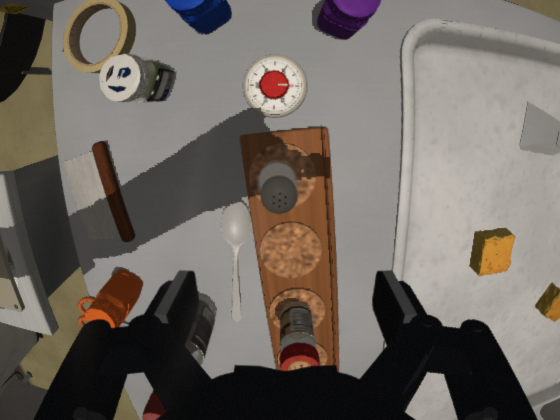

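The shaker stands on coaster 1 with its cap at (279,194). The herb cap is at (121,77) and c2 at (290,249).

Run:
```python
from h import *
for k,p,z in(('c2',(290,249.5),16),('c1',(283.5,176),16),('shaker',(279.5,194),106),('herb',(121,77),98),('blue',(196,0),98)):print(k,wz(p,z).round(1))
```

```text
c2 [603.3  52.2  16. ]
c1 [595.6 144.8  16. ]
shaker [592.4 150.1 106. ]
herb [448.5 260.7  98. ]
blue [521.1 323.5  98. ]
```

>>> {"api": "carry_out", "payload": {
  "deltas": [0,0,0,0.0233,-0.0302,0,-1,0,0,0,0.0233,-0.0302,0,-1,0,0,0,0.0233,-0.0302,0,-1,0,0,0,0.0233,-0.0302,0,-1,0,0,0,0.0233,-0.0302,0,-1,0,0,0,0,0,0.02,-1,0,0,0,0,0,0.03,-1,0,0,0,0,0,0,-1,0,0,0,0,0,0,-1]
}}

```text
clock: 19.02
eef_pos: [446.2, 261.9, 155.4]
tool_rot: [-3.141, -0.0, 1.571]
force: [0.6, 0.5, -0.2]
width: 85.5
gripper_force: 0.0
```

Run:
```python
from h import *
c=ctrl.calibration('wrist');cv2.imwrite('pics/w6.png',ctrl.get_image('wrist')[...,::-1]);print(ctrl.read_state()['eef_pos'])
```

```text
[446.55771384 262.11330325 155.81692945]
```

View pics/w6.png

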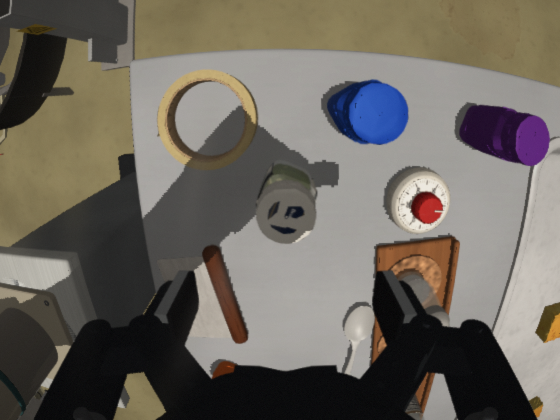

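The herb cap is centred between the fingers at (288,214), so I'll descend and grip.

>>> {"api": "carry_out", "payload": {
  "deltas": [0,0,0,0.001,0,0.02,-1,0,0,0,0,0,0.03,-1,0,0,0,0,0,0.03,-1,0,0,0,0,0,0.02,-1,0,0,0,0,0,0.01,-1,0,0,0,0,0,0.004,-1,0,0,0,0,0,0,0,0,0,0,0,0,0,0.2,0,0,0,0,0,0,0.5,0,0,0,0,0,0,1,0,0,0,0,0,0,1,0,0,0,0,0,0,1]
}}

```text
clock: 20.58
eef_pos: [446.9, 263.2, 42.2]
tool_rot: [3.14, -0.001, 1.57]
force: [-0.0, -0.6, 5.7]
width: 44.6
gripper_force: 62.4
```

>>> {"api": "carry_out", "payload": {
  "deltas": [0,0,0,0,0,-0.02,1,0,0,0,0,0,-0.03,1,0,0,0,0,0,-0.03,1,0,0,0,0,0,-0.03,1,0,0,0,0,0,-0.03,1,0,0,0,0,0,0,1]
}}

```text
clock: 21.32
eef_pos: [447.5, 263.7, 183.4]
tool_rot: [3.137, -0.003, 1.57]
force: [-0.3, -0.2, -1.4]
width: 44.5
gripper_force: 62.5
```

>>> {"api": "carry_out", "payload": {
  "deltas": [0,0,0,-0.02125,0.0159,0,1,0,0,0,-0.02125,0.0159,0,1,0,0,0,-0.02125,0.0159,0,1,0,0,0,-0.02125,0.0159,0,1,0,0,0,-0.02125,0.0159,0,1,0,0,0,-0.02125,0.0159,0,1,0,0,0,-0.02125,0.0159,0,1,0,0,0,-0.02125,0.0159,0,1,0,0,0,-0.02125,0.0159,0,1,0,0,0,-0.02125,0.0159,0,1,0,0,0,0,0,0,1,0,0,0,0,0,0,1]
}}

```text
clock: 22.82
eef_pos: [603.9, 51.1, 180.2]
tool_rot: [-3.139, -0.001, 1.571]
force: [0.1, -0.1, -0.3]
width: 44.2
gripper_force: 62.5
```

>>> {"api": "carry_out", "payload": {
  "deltas": [0,0,0,0,0,0.02,1,0,0,0,0,0,0.025,1,0,0,0,0,0,0.025,1,0,0,0,0,0,0.025,1,0,0,0,0,0,0.015,1,0,0,0,0,0,0.008,1,0,0,0,0,0,0.003,1,0,0,0,0,0,0,1]
}}

```text
clock: 23.82
eef_pos: [605.5, 50.5, 60.6]
tool_rot: [3.141, -0.0, 1.571]
force: [-0.9, 0.5, -0.7]
width: 44.4
gripper_force: 62.5
```

Target z is about 58.

>>> {"api": "carry_out", "payload": {
  "deltas": [0,0,0,0,0,0.0015,1,0,0,0,0,0,0.001,1,0,0,0,0,0,0,1,0,0,0,0,0,0,0.3,0,0,0,0,0,0,0,0,0,0,0,0,0,-0.5,0,0,0,0,0,0,-1,0,0,0,0,0,0,-1,0,0,0,0,0,0,-1]
}}

```text
clock: 24.95
eef_pos: [605.0, 50.4, 57.5]
tool_rot: [-3.141, -0.0, 1.571]
force: [0.1, 0.3, 0.6]
width: 85.3
gripper_force: 0.0
```

>>> {"api": "carry_out", "payload": {
  "deltas": [0,0,0,0,0,-0.01,-1,0,0,0,0,0,-0.02,-1,0,0,0,0,0,-0.03,-1,0,0,0,0,0,-0.03,-1,0,0,0,0,0,-0.04,-1,0,0,0,0,0,-0.04,-1,0,0,0,0,0,-0.04,-1,0,0,0,0,0,-0.02,-1,0,0,0,0,0,0,-1]
}}

```text
clock: 26.08
eef_pos: [606.1, 50.7, 289.9]
tool_rot: [3.137, -0.0, 1.571]
force: [0.6, -0.4, -0.8]
width: 85.6
gripper_force: 0.0
```

>>> {"api": "carry_out", "payload": {
  "deltas": [0,0,0,-0.0205,-0.0267,0,-1,0,0,0,-0.0205,-0.0267,0,-1,0,0,0,-0.0205,-0.0267,0,-1,0,0,0,-0.0205,-0.0267,0,-1,0,0,0,-0.0205,-0.0267,0,-1,0,0,0,0,0,0,-1,0,0,0,0,0,0,-1]
}}

```text
clock: 26.95
eef_pos: [471.7, -51.8, 287.2]
tool_rot: [-3.141, -0.001, 1.571]
force: [-0.9, 0.8, -0.1]
width: 85.7
gripper_force: 0.0
```

Run:
```python
from h import *
c=ctrl.calibration('wrist');cv2.imwrite('pics/w7.png',ctrl.get_image('wrist')[...,::-1]);print(ctrl.read_state()['eef_pos'])
```

```text
[471.97005306 -51.47476833 287.28044839]
```

View pics/w7.png

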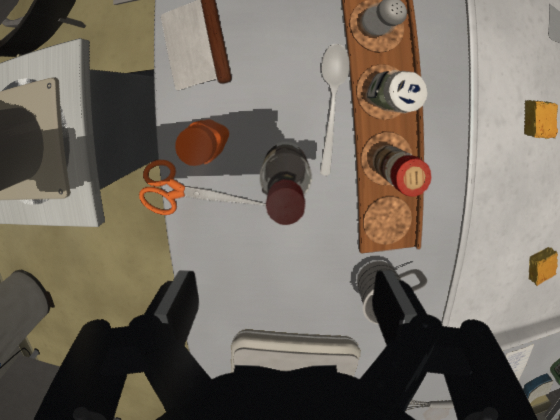

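All three placed jars stand on their coasters. The sauce cap is at (286,201) and c4 at (388,220).

Run:
```python
from h import *
for k,p,z in(('sauce',(286,201),204),('c4',(388,220),16),('spice',(412,175),122),('herb',(408,91),114),('shaker',(392,12),106)):print(k,wz(p,z).round(1))
```

```text
sauce [472.  -47.7 204. ]
c4 [ 625.8 -137.5   16. ]
spice [612.1 -43.2 122. ]
herb [604.  49. 114.]
shaker [587.9 138.7 106. ]
```

>>> {"api": "carry_out", "payload": {
  "deltas": [0,0,0,0,0,0.02,-1,0,0,0,0,0,0.03,-1,0,0,0,0,0,0.03,-1,0,0,0,0,0,0.025,-1,0,0,0,0,0,0.015,-1,0,0,0,0,0,0.005,-1,0,0,0,0,0,0,-1]
}}

```text
clock: 27.88
eef_pos: [471.9, -51.6, 162.5]
tool_rot: [-3.141, -0.0, 1.572]
force: [0.7, 0.0, 0.6]
width: 85.3
gripper_force: 0.0
```

>>> {"api": "carry_out", "payload": {
  "deltas": [0,0,0,0.0015,0,0,-0.5,0,0,0,0,0,0,0,0,0,0,0,0,0,0.2,0,0,0,0,0,0,0.5,0,0,0,0,0,0,1,0,0,0,0,0,0,1,0,0,0,0,0,0,1,0,0,0,0,0,0,1]
}}

```text
clock: 28.88
eef_pos: [472.0, -50.8, 163.4]
tool_rot: [3.14, 0.0, 1.57]
force: [-0.6, 0.2, 5.3]
width: 26.6
gripper_force: 58.4
```

>>> {"api": "carry_out", "payload": {
  "deltas": [0,0,0,0,0,-0.01,1,0,0,0,0,0,-0.015,1,0,0,0,0,0,-0.02,1,0,0,0,0,0,-0.015,1,0,0,0,0,0,0,1,0,0,0,0,0,0,1]
}}

```text
clock: 29.62
eef_pos: [470.9, -50.8, 222.1]
tool_rot: [-3.14, -0.0, 1.571]
force: [0.3, -1.6, -4.0]
width: 26.9
gripper_force: 58.9
```

>>> {"api": "carry_out", "payload": {
  "deltas": [0,0,0,-0.0175,0,0,1,0,0,0,-0.0175,0,0,1,0,0,0,-0.0175,0,0,1,0,0,0,-0.0175,0,0,1,0,0,0,-0.0175,0,0,1,0,0,0,0,0.022,0,1,0,0,0,0,0.022,0,1,0,0,0,0,0.022,0,1,0,0,0,0,0.022,0,1,0,0,0,0,0.022,0,1,0,0,0,0,0.022,0,1,0,0,0,0,0.022,0,1]
}}

```text
clock: 31.12
eef_pos: [626.0, -139.0, 222.2]
tool_rot: [-3.141, -0.0, 1.57]
force: [0.6, -0.3, -3.0]
width: 26.6
gripper_force: 58.9
```

>>> {"api": "carry_out", "payload": {
  "deltas": [0,0,0,0,0,0,1,0,0,0,0,0,0,1,0,0,0,0,0,0,1]
}}

```text
clock: 31.5
eef_pos: [624.6, -138.6, 222.6]
tool_rot: [-3.141, 0.0, 1.57]
force: [0.2, -0.8, -3.8]
width: 26.5
gripper_force: 58.9
```

Run:
```python
from h import *
a=ctrl.get_image('scene')[...,::-1];b=ctrl.get_image('top')[...,::-1]
cv2.imwrite('pics/s8.png',np.hstack([cv2.resize(a[100:280,190:340],(400,480)),cv2.resize(b[120:240,180:430],(400,192)) if 0 else cv2.copyMakeBorder(cv2.resize(b[130:220,190:440],(400,144),interpolation=2),0,336,0,0,0)]))
```

```text
(no output)
```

View pics/s8.png

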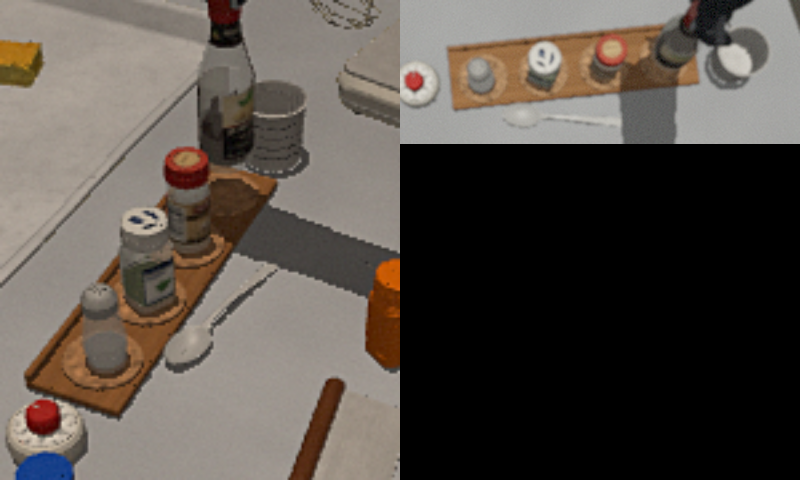

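The bottle hangs upright over coaster 4. I'll lower it about 43 mm.

>>> {"api": "carry_out", "payload": {
  "deltas": [0,0,0,0,0,0.01,1,0,0,0,0,0,0.012,1,0,0,0,0,0,0.01,1,0,0,0,0,0,0.006,1,0,0,0,0,0,0.003,1,0,0,0,0,0,0.0015,1,0,0,0,0,0,0,1,0,0,0,0,0,0,1]
}}

```text
clock: 32.6
eef_pos: [625.8, -138.2, 180.5]
tool_rot: [3.141, 0.0, 1.571]
force: [-0.8, 0.6, -3.4]
width: 26.5
gripper_force: 58.9
```

>>> {"api": "carry_out", "payload": {
  "deltas": [0,0,0,0,0,0.001,1,0,0,0,0,0,0,1]
}}

```text
clock: 32.85
eef_pos: [625.8, -138.2, 179.6]
tool_rot: [3.141, 0.0, 1.571]
force: [-0.2, -0.6, -0.1]
width: 26.8
gripper_force: 59.3
```

Contact: the wrist force went to zero. Releasing now.

>>> {"api": "carry_out", "payload": {
  "deltas": [0,0,0,0,0,0.0005,1,0,0,0,0,0,0,0.8,0,0,0,0,0,0,0.5,0,0,0,0,0,0,0.2,0,0,0,0,0,0,-0.2,0,0,0,0,0,0,-0.6,0,0,0,0,0,0,-1,0,0,0,0,0,0,-1,0,0,0,0,0,0,-1]
}}

```text
clock: 33.98
eef_pos: [625.5, -138.2, 178.6]
tool_rot: [-3.142, 0.0, 1.571]
force: [-0.0, 0.3, 0.1]
width: 85.5
gripper_force: 0.0
```

>>> {"api": "carry_out", "payload": {
  "deltas": [0,0,0,0,0,-0.01,-1,0,0,0,0,0,-0.02,-1,0,0,0,0,0,-0.03,-1,0,0,0,0,0,-0.03,-1,0,0,0,0,0,-0.03,-1,0,0,0,-0.04,-0.02,0,-1,0,0,0,-0.04,-0.02,0,-1,0,0,0,-0.04,-0.02,0,-1,0,0,0,-0.04,-0.02,0,-1,0,0,0,-0.04,-0.02,0,-1,0,0,0,0,0,0,-1]
}}

```text
clock: 35.35
eef_pos: [522.7, -343.4, 299.1]
tool_rot: [-3.14, 0.003, 1.563]
force: [-0.1, -0.8, -0.6]
width: 85.3
gripper_force: 0.0
```

Run:
```python
from h import *
a=ctrl.get_image('scene')[...,::-1];b=ctrl.get_image('top')[...,::-1]
cv2.imwrite('pics/s9.png',np.hstack([cv2.resize(a[100:280,190:340],(480,576),interpolation=2)[:,:320],cv2.copyMakeBorder(cv2.resize(b[130:220,200:440],(480,180),interpolation=2),0,396,0,0,0)]))
# expected pixels of each container's top centre if centred on the coaster
for k,X in dict(shaker=(596,145,106),herb=(605.6,50.3,114),spice=(615.4,-44.2,122),sauce=(625.2,-138.8,220)).items():
    p=proj('top',X);print(k,p.round(1),((p-[200,130])*2+[320,0]).round())
```

```text
shaker [237.9 170.2] [396.  80.]
herb [279.2 165.1] [478.  70.]
spice [321.  159.9] [562.  60.]
sauce [372.2 142.9] [664.  26.]
```

View pics/s9.png

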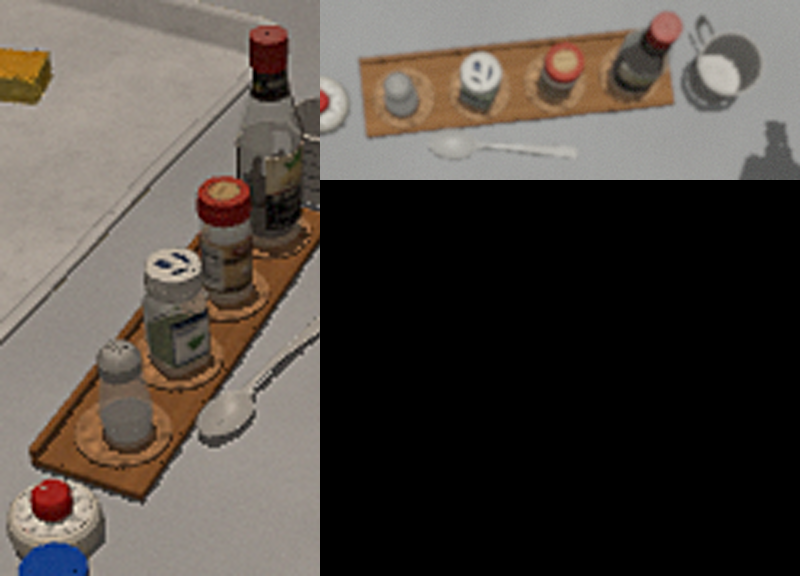

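All four stand upright. In the top view the shaker, herb, spice and sauce caps are at about (399,81), (481,70), (564,62) and (665,27). Each is within about 3 mm of the position expected for a centred container.

```bash
python3 -c "
from cell import ctrl
print(ctrl.finish_job())"
```

```text
the job is handed in; nothing more can be done
None
```

The job is handed in: shaker, herb jar, spice jar and sauce bottle stand upright on coasters 1 to 4, shortest by the timer and tallest by the cup, each about 3 mm or less off centre by the top camera; the hand-in call returned no verdict.

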